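# Blow out, strip the tip and hold the ejector down

## Robot

A 6-joint arm with a two-finger parallel gripper is mounted at the origin on the work surface. World frame = base frame: x ahead of the robot, y to its left, z up, the work surface at z = 0. Lengths are in m, angles in rad, forces in N, time in s.
With the tool pointing down it reaches from about 0.35 to 0.975 m from the base axis. Payload 4.9 kg.
Tool frame: the origin (TCP) lies at the very end of the fingers, on their centre line; the grasp point (between the pads) lies 19 mm behind it; z points along the fingers, y is the line along which they close (so a half turn about z gives the same grasp; the last joint's range is limited). The gripper opens to 85 mm and grips with 20 to 120 N. Pads are 22 mm wide; open, the fingers measure 114 mm over their backs; the gripper's body (76 mm by 85 mm) begins 54 mm behind the grasp point. The pads swing forward as they close: fully open they stand 13 mm farther back than shut.
Start: joints at [-1.411, 0.053, 1.613, -0, 1.476, -0.119], TCP at [0.172, -0.601, 0.231] pointing down, gripper open.
Joint ranges: [-3.01, 3.01], [-1.01, 2.22], [0.06, 2.58], [-1.02, 4.17], [0.09, 2.62], [-3.14, 3.14]. Speed limits (rad/s): [2.57, 2.57, 3.14, 3.14, 3.14, 3.14].

## Interface

Orientations are given as a unit quaternion [w, x, y, z].
In Python, from plant import state, optics, ticket, nets gives the robot as it stands. The module is installed in compiled form; this text tells all that it offers.
- The arm moves only by the shell command python3 -m inch 'ROWS' [OPENING]. ROWS is JSON, a list of rows, each an object of numbers: "dx", "dy", "dz": the shift along the tool's x, y, z as a fraction of full scale; "rx", "ry", "rz": the turn, a rotation vector about the tool's x, y, z as a fraction of full scale. In form: [{"dx": .., "dy": .., "dz": .., "rx": .., "ry": .., "rz": ..}, ...]. A call has 1 to 5 rows; each row is the pose to reach, as a shift and turn from the pose commanded when the call began, along the tool's axes at that moment; what a row does not reach only later rows make up. Full scale, the value 1, is 0.8 m for a shift and 1.5 rad for a turn. A row lasts 1/10 s, in which the tool goes at most 50 mm and 8.59 degrees, less where a joint would pass 70% of its speed; a pose out of reach is approached as far as the arm can. A call with a number of a shift or a turn outside -1 to 1 is refused whole. A call with a gripper value outside its range is refused whole. OPENING is the opening, from -1 (shut) to 1 (fully open), set as the call begins (- or left out, the last holds). The fingers move at their own pace and stop on an object; the grip force is fixed at half the most. Time passes only in rows, so rows that repeat a pose let the fingers close. It gives the time, the measured TCP pose, the force, the opening and the grip force at its end, in the units of the state.
- state(): the state, without advancing time (a new reading comes with each control period).
- optics.grab_frame(name): name is "scene" or "top" or "wrist"; returns the picture (384x512x3 uint8, red, green, blue); there is no depth.
- optics.camera_info(name): a dict with "fx", "fy", "cx", "cy" (pixels), "R" (3x3) and "t" (3): a world point X has camera coordinates R X + t. Camera axes: x right, y down, z forward; pixel columns grow to the right and rows downward; lengths in m; the calibration is good to about 2 mm. A picture is of the moment at which its call begins: read the wrist's pose just before it. camera_info takes no time and is no camera call; for the wrist camera it gives the pose at the moment of the call.
- ticket.job_done(): hands the job in; it is judged then, once.
Trained networks look in the newest picture that a camera, given by its name, has taken for a name from the list of things; names that differ only in an ending like _2 or _b are one class to them, and where a whole thing is asked for, a point or a joint stands for the part that bears it (a point fixed in the world has none). Each returns a list of dicts, best first, with "confidence" (0 to 1); they miss things now and then, are a little off and sometimes report something else, mostly with a low value. They report only what shows in the picture. A call takes as long as a camera call. They do not tell look-alikes from the thing itself.
- nets.boxes_of(camera, name): "bbox" ([centre column, centre row, width, height] in pixels, round what is visible of it).
- nets.outline_of(camera, name): "pixels" (384x512 bool, what is visible of it) and "bbox" ([centre column, centre row, width, height] in pixels, round what is visible of it).
The state is a dict: "time": time; "joint_pos": joint angles; "joint_vel": joint speeds; "joint_efforts": joint torques, N m; "tool_pos": TCP position; "tool_rot": TCP orientation; "contact_force": force on the tool from outside, world axes, zero at the start; "ft_torque": the same for the moment, N m; "gripper_width": opening from 0.0 (shut) to 1.0 (fully open); "grasp_force": force on a finger pad.
Only numpy, scipy, OpenCV 4.12 (cv2) and the standard library are available. Lean on these libraries where they do the work, as an engineer would, in place of code of your own. Each camera call takes 0.05 s, during which the arm holds its last target. There are 200 camera calls.

## Task

Three one-button pipettes hang in the bench stand; one of them still has a used tip on, over the glass waste dish. With closed fingertips press that pipette's button down to the second stop (the blow-out), pause there for a good second with the tip still on, then press on past it to the third and last stop, so that the tip is pushed off into the dish. Finish while still holding the button fully down, without forcing it, so that I can draw off the ejector sleeve; leave the other two pipettes, the dish and everything else on the bench where they are.

Things in the scene. Friction and masses are not known exactly. Their poses are not given: they have to be found in the camera images.
- pipette_top (a point): Centre of the top face of the button of the pipette that carries the used tip: a flat round grey cap, 21 mm across, 14 mm thick, on a thin steel stem out of the handle's top, 323 mm above the bench at rest. It presses straight down 23 mm in all, through three strokes one after the other, and springs back up when let go. More than 40 N on it is forcing it.
- pipette_push (a joint): First stroke of that button (measuring), m: 0 at rest, 0.012 at the first stop. It takes 2 N at the start, rising to 4 N.
- pipette_blow (a joint): Second stroke of that button (blow-out), m: 0 until the first stop is passed, 0.005 at the second stop. The force needed jumps to about 7.5 N at its start and rises to 9.5 N.
- pipette_eject (a joint): Third stroke of that button (ejection, the grey sleeve round the cone goes down with it), m: 0 until the second stop is passed, 0.006 at the third stop. The force needed jumps to about 12 N at its start and rises to 14.5 N, with a bump of 17 to 18 N after some 1 to 2 mm, where the tip unsnaps from the cone; the third stop is hard.
- pipette: That pipette: white handle 33 mm across at its thickest and 120 mm long, finger rest over the stand's rail, upright and fixed in its cradle; 230 mm from the cone's end to the button's top. Origin: lower end of its cone, 93 mm above the bench; z up along its axis, x towards the rail.
- tip: The used tip, frosted plastic, 52 mm long, 9 mm across at its collar, snapped 11 mm onto the pipette's cone. Its point is bent 3 mm to one side. Origin: on the collar's axis at the level of the point, 52 mm above the bench; z runs up to the collar. It drops once the sleeve has gone down about 4 mm.
- tip_mid (a point): Middle of the tip's length, on its axis.
- dish: Round glass waste dish, 84 mm across, 48 mm high, 3 mm wall, 5 mm floor, loose on the bench under the tip (centre up to 12 mm to either side of it). Origin: centre of its underside.
- stand: Steel bench stand, fixed: two feet 350 mm apart with 14 mm columns, a rail 255 mm above the bench. The three pipettes hang 85 mm apart along its y in front of the rail; which hangs at which place varies. Origin: on the bench under the middle pipette's axis; x from the pipettes to the rail, away from the robot.
- spare_top (a point): Centre of the top of the button of the second pipette, the same model without a tip; also 323 mm above the bench. To be left alone.
- wide_top (a point): Centre of the top of the button of the third pipette, with a thicker cone and no tip; also 323 mm above the bench. To be left alone.
- tip_box: Bystander: full tip box with a clear bluish lid, 86 x 122 x 70 mm, loose, behind the stand. Origin: centre of its underside.
- cryo_box: Bystander: flat green freezer box with a milky lid, 134 x 134 x 54 mm, loose, behind the stand. Origin: centre of its underside.
- jar: Bystander: amber screw-cap jar, 44 mm across, 60 mm high, loose, in front of the stand. Origin: centre of its underside.
- marker: Bystander: marker pen, 132 mm long, 13 mm thick, lying in front of the stand. Origin: centre of its underside.
- micro_rack: Bystander: white rack of small tubes, 62 x 104 x 43 mm, loose, in front of the stand. Origin: centre of its underside.
- reagent: Bystander: reagent bottle, 60 mm across, 125 mm high, loose, at the stand's left end. Origin: centre of its underside.
- tube_block: Bystander: capped 50 ml tube standing in a grey block, 48 x 48 x 116 mm, loose, at the stand's right end. Origin: centre of its underside.
Not all that is in view belongs to the job. What is shaped like the dish but orange is not meant.

How it is judged:
On the way, in this order (a step that is already met when the one before it is completed fails the run):
1. the button is held at the second stop for over half a second, the tip still on the cone (value of joint pipette_push above 0.0105 m and value of joint pipette_blow above 0.0038 m and value of joint pipette_eject below 0.0012 m and z of tip in the frame of pipette above -0.043 m), for 0.6 s.
2. the button is at the third stop and the tip is off the cone (value of joint pipette_eject above 0.0046 m and z of tip in the frame of pipette below -0.055 m), for 0.2 s.
At the end, for the whole second after the job is handed in: The fingers hold the button at the third stop (the ejection stroke beyond 4.6 of its 6 mm, the other strokes taken up, over 8 N of the fingers on the button), the tip lies at rest in the dish, and the dish stands upright within 15 mm of where it was (value of joint pipette_push above 0.0105 m and value of joint pipette_blow above 0.0038 m and value of joint pipette_eject above 0.0046 m and contact force between the fingers and pipette above 8 N and horizontal distance between tip_mid and dish below 0.04 m and height (world z) of tip_mid below 0.048 m and linear speed of tip below 0.05 m/s and angle between dish's own z axis and vertical below 0.1 rad and distance of dish from where it was at the start of the episode below 0.015 m); the arm keeps its last pose, push and grip.
It fails at once if the button is forced (over 40 N) (contact force between the fingers and pipette above 40 N).
It fails at once if another pipette's button is pressed (distance of any of spare_top, wide_top from where it was at the start of the episode above 0.004 m).
It fails at once if a bystander is moved by over 15 mm or the dish by over 15 mm (distance of any of dish, tip_box, cryo_box, jar, marker, micro_rack, reagent, tube_block from where it was at the start of the episode above 0.015 m).
It also fails if it takes over 42 s, if anything falls off the work surface, if the arm or the gripper's body presses on something with over 40 N, if the wrist force passes 120 N, or if a joint passes its speed limit or range.

## Working session

There is one attempt and no reset: what is moved stays moved. The work goes in short steps, Python scripts to look and compute and a shell command to move; the robot and the scene stay as the last step left them, time stands still between calls to the robot, and variables do not carry over. Pictures are saved under pics/ and viewed, at most 10 in all, crops included, and the job is handed in when it is done.

```bash
mkdir -p pics; python3 - <<'E'
from plant import state,optics,nets
import cv2,numpy as np
s=state();print({k:np.round(v,3) for k,v in s.items()})
ims=[]
for c in("scene","top"):
    im=optics.grab_frame(c);cv2.imwrite(f"pics/{c}_full.png",im[:,:,::-1]);ims.append(im[:,:,::-1])
    for n in("tip","pipette","dish","pipette_top","spare_top","wide_top"):
        print(c,n,[(round(d["confidence"],2),np.round(d["bbox"]).tolist()) for d in nets.boxes_of(c,n)[:5]])
    i=optics.camera_info(c);print(c,i["fx"],np.round(-np.array(i["R"]).T@i["t"],3))
cv2.imwrite("pics/a.png",cv2.resize(ims[0],(800,600),interpolation=cv2.INTER_CUBIC))
cv2.imwrite("pics/b.png",cv2.resize(ims[1],(800,600),interpolation=cv2.INTER_CUBIC))
E
```

```text
{'time': np.float64(0.0), 'joint_pos': array([-1.411,  0.053,  1.614, -0.   ,  1.476, -0.119]), 'joint_vel': array([ 0.   , -0.002,  0.   , -0.001, -0.002,  0.001]), 'joint_efforts': array([ 2.0000e-03, -3.9369e+01, -3.7017e+01, -0.0000e+00,  7.0000e-03,
        0.0000e+00]), 'tool_pos': array([ 0.172, -0.6  ,  0.23 ]), 'tool_rot': array([-0.001,  0.99 ,  0.139, -0.   ]), 'contact_force': array([-0.147,  0.311, -0.425]), 'ft_torque': array([ 0.002, -0.01 ,  0.003]), 'grasp_force': np.float64(0.0), 'gripper_width': np.float64(1.002)}
scene tip [(0.71, [276.0, 279.0, 50.0, 54.0])]
scene pipette [(0.61, [265.0, 195.0, 19.0, 54.0])]
scene dish [(0.86, [178.0, 274.0, 33.0, 29.0]), (0.84, [215.0, 301.0, 33.0, 34.0]), (0.73, [263.0, 237.0, 29.0, 30.0]), (0.65, [253.0, 194.0, 10.0, 18.0])]
scene pipette_top []
scene spare_top [(0.39, [296.0, 166.0, 3.0, 7.0])]
scene wide_top [(0.53, [324.0, 159.0, 4.0, 8.0])]
scene 370.0016319158869 [ 1.229 -0.182  0.992]
top tip [(0.52, [239.0, 183.0, 7.0, 16.0])]
top pipette [(0.93, [240.0, 182.0, 13.0, 39.0]), (0.62, [239.0, 182.0, 9.0, 9.0])]
top dish [(0.9, [338.0, 169.0, 34.0, 35.0]), (0.73, [237.0, 272.0, 30.0, 32.0]), (0.66, [239.0, 208.0, 30.0, 28.0]), (0.33, [232.0, 241.0, 45.0, 11.0])]
top pipette_top []
top spare_top [(0.49, [198.0, 192.0, 10.0, 10.0]), (0.3, [117.0, 222.0, 32.0, 23.0])]
top wide_top [(0.56, [240.0, 206.0, 34.0, 28.0]), (0.54, [241.0, 184.0, 8.0, 15.0]), (0.26, [286.0, 245.0, 38.0, 30.0])]
top 441.2050447077987 [0.355 0.05  1.22 ]
```

View pics/a.png

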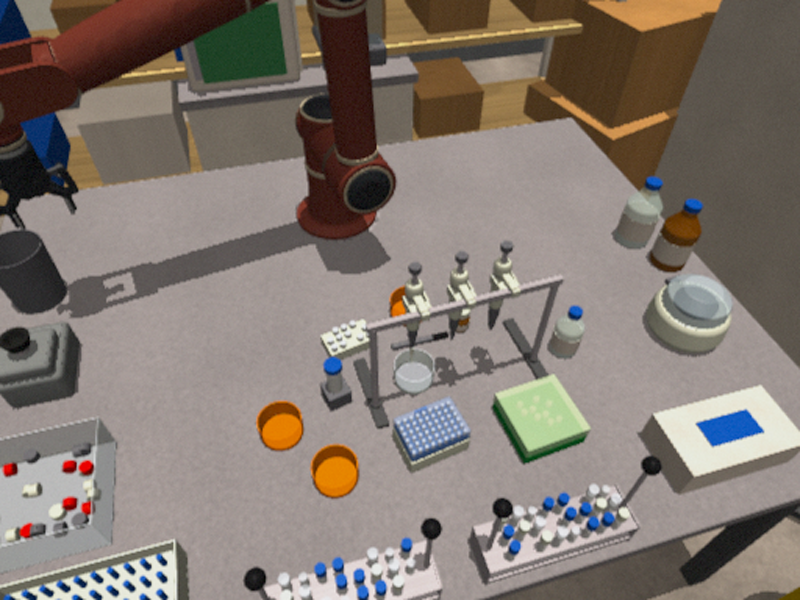

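View pics/b.png

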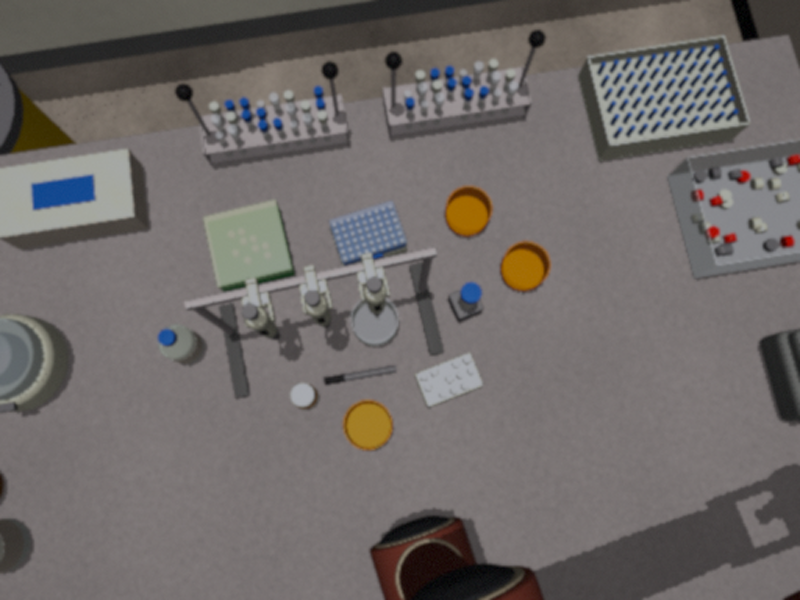

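The top view shows three buttons, at about (253,312), (314,297) and (376,283) in the 800 px view. The glass dish is at (375,321), under the third. In the scene view they are at (506,247), (461,258) and (415,270), and the dish at (413,372) is under the last. The orange dishes are decoys. I'll check the choice in a close crop.

```bash
cat > h.py <<'E'
import numpy as np
from plant import state,optics,nets
def ray(c,u,v,i=None):
    i=i or optics.camera_info(c);R=np.array(i["R"]);o=-R.T@np.array(i["t"])
    d=R.T@np.array([(u-i["cx"])/i["fx"],(v-i["cy"])/i["fy"],1]);return o,d/np.linalg.norm(d)
def atz(c,u,v,z,i=None):
    o,d=ray(c,u,v,i);return o+d*(z-o[2])/d[2]
def proj(c,X,i=None):
    i=i or optics.camera_info(c);p=np.array(i["R"])@np.array(X)+np.array(i["t"]);return p[:2]/p[2]*i["fx"]+[i["cx"],i["cy"]]
E
python3 - <<'E'
from h import *
import cv2
for p in((253,312),(314,297),(376,283)): print("top",atz("top",p[0]/1.5625,p[1]/1.5625,.323).round(3))
for p in((506,247),(461,258),(415,269)): print("scene",atz("scene",p[0]/1.5625,p[1]/1.5625,.323).round(3))
print("dish top",atz("top",240,205,.024).round(3))
a=cv2.imread("pics/scene_full.png")[145:260,240:340];b=cv2.imread("pics/top_full.png")[155:240,145:275]
A=cv2.resize(a,(400,460),interpolation=3);B=cv2.resize(b,None,fx=3.0,fy=3.0,interpolation=3)
o=np.zeros((460,790,3),np.uint8);o[:,:400]=A;o[:255,400:790]=B
cv2.imwrite("pics/c.png",o)
E
```

```text
top [0.556 0.203 0.323]
top [0.563 0.12  0.323]
top [0.568 0.036 0.323]
scene [0.566 0.205 0.323]
scene [0.572 0.12  0.323]
scene [0.577 0.037 0.323]
dish top [0.572 0.043 0.024]
```

View pics/c.png

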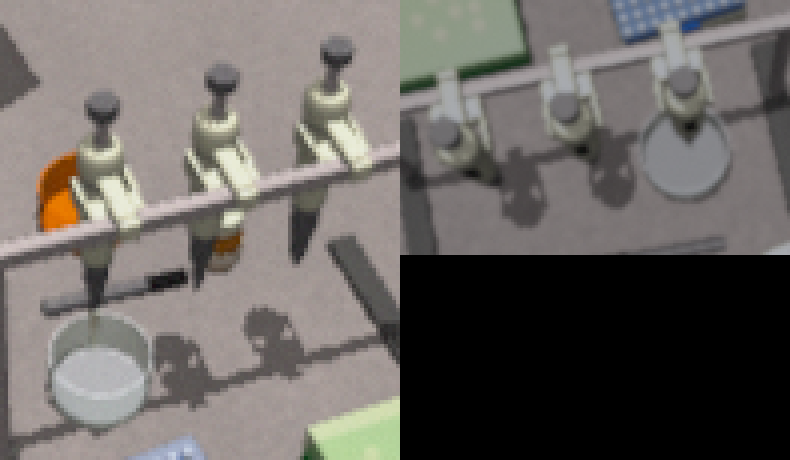

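The crop confirms it: the pipette at crop (102,103), scene pixel (265.5,170.5), carries the frosted tip over the glass dish. The other two cones are bare. Its button is near (0.57, 0.036, 0.323). I'll close the fingers, rise and go above it.

```bash
cat >> h.py <<'E'
from scipy.spatial.transform import Rotation as Ro
def go(T):
    s=state();w,x,y,z=s["tool_rot"];r=Ro.from_quat([x,y,z,w])
    print("t",round(float(s["time"]),2),"tcp",np.round(s["tool_pos"],4),"F",np.round(s["contact_force"],1),"w",np.round(s["gripper_width"],2))
    print("frac",(r.inv().apply(np.array(T)-s["tool_pos"])/.8).round(4),"tilt",(r.apply([0,0,1])).round(4))
E
python3 - <<'E'
from h import *
a=ray("scene",265.5,170.5);b=ray("top",240,181.5)
print(atz("scene",265.5,170.5,.323),atz("top",240,181.5,.323))
A=np.c_[a[1],-b[1]];k=np.linalg.lstsq(A,b[0]-a[0],rcond=None)[0];print(a[0]+a[1]*k[0],b[0]+b[1]*k[1])
go([.54,.036,.43])
E
python3 -m inch '[{"dz":-0.06},{"dz":-0.12},{"dz":-0.18},{"dz":-0.25}]' -1
```

```text
[0.57102241 0.03880025 0.323     ] [0.56746957 0.03702005 0.323     ]
[0.56876918 0.03955613 0.32070784] [0.56804268 0.03698445 0.32057395]
t 0.7 tcp [ 0.172  -0.6009  0.2313] F [ 0.1 -0.2  1.1] w 1.0
frac [ 0.6613 -0.6387 -0.2484] tilt [-0. -0. -1.]validation failed for argument at $[0]...
```

```bash
python3 -m inch '[{"dx":0,"dy":0,"dz":-0.06,"rx":0,"ry":0,"rz":0},{"dx":0,"dy":0,"dz":-0.12,"rx":0,"ry":0,"rz":0},{"dx":0.02,"dy":-0.02,"dz":-0.18,"rx":0,"ry":0,"rz":0},{"dx":0.06,"dy":-0.06,"dz":-0.22,"rx":0,"ry":0,"rz":0},{"dx":0.1,"dy":-0.1,"dz":-0.248,"rx":0,"ry":0,"rz":0}]' -1
python3 -m inch '[{"dx":0.04,"dy":-0.04,"dz":0,"rx":0,"ry":0,"rz":0},{"dx":0.08,"dy":-0.08,"dz":0,"rx":0,"ry":0,"rz":0},{"dx":0.12,"dy":-0.12,"dz":0,"rx":0,"ry":0,"rz":0},{"dx":0.16,"dy":-0.16,"dz":0,"rx":0,"ry":0,"rz":0},{"dx":0.2,"dy":-0.2,"dz":0,"rx":0,"ry":0,"rz":0}]'
python3 -m inch '[{"dx":0.04,"dy":-0.04,"dz":0,"rx":0,"ry":0,"rz":0},{"dx":0.08,"dy":-0.08,"dz":0,"rx":0,"ry":0,"rz":0},{"dx":0.12,"dy":-0.12,"dz":0,"rx":0,"ry":0,"rz":0},{"dx":0.16,"dy":-0.16,"dz":0,"rx":0,"ry":0,"rz":0},{"dx":0.2,"dy":-0.2,"dz":0,"rx":0,"ry":0,"rz":0}]'
python3 -c "
from h import *
go([.53,.036,.43])"
```

```text
time: 1.2
tool_pos: [0.2234, -0.5082, 0.4288]
tool_rot: [0.002, 0.99, 0.138, 0.0]
contact_force: [0.6, -0.3, -0.9]
gripper_width: 0.143
grasp_force: 0.0
time: 1.7
tool_pos: [0.3335, -0.3089, 0.426]
tool_rot: [0.0, 0.99, 0.139, 0.0]
contact_force: [-0.0, -0.3, -0.8]
gripper_width: 0.001
grasp_force: 0.0
time: 2.2
tool_pos: [0.4433, -0.111, 0.4261]
tool_rot: [0.0, 0.99, 0.139, 0.0]
contact_force: [1.1, -1.6, -0.0]
gripper_width: 0.003
grasp_force: 0.0
t 2.2 tcp [ 0.4433 -0.111   0.4261] F [ 1.1 -1.6 -0. ] w 0.0
frac [ 0.1547 -0.1468 -0.0048] tilt [ 1.1e-03 -6.0e-04 -1.0e+00]
```

```bash
python3 -m inch '[{"dx":0.04,"dy":-0.04,"dz":0,"rx":0,"ry":0,"rz":0},{"dx":0.08,"dy":-0.08,"dz":0,"rx":0,"ry":0,"rz":0},{"dx":0.12,"dy":-0.12,"dz":0,"rx":0,"ry":0,"rz":0},{"dx":0.155,"dy":-0.147,"dz":-0.005,"rx":0,"ry":0,"rz":0},{"dx":0.155,"dy":-0.147,"dz":-0.005,"rx":0,"ry":0,"rz":0}]'
python3 - <<'E'
from h import *
import cv2
go([.569,.038,.345])
i=optics.camera_info("wrist");im=optics.grab_frame("wrist")
print("cam",np.round(-np.array(i["R"]).T@i["t"],3),np.round(np.array(i["R"])[2],2),i["fx"])
print("pred",proj("wrist",[.569,.038,.323],i).round(1),"tcp",proj("wrist",state()["tool_pos"],i).round(1))
for n in("pipette_top","pipette"): print(n,[(round(d["confidence"],2),np.round(d["bbox"]).tolist()) for d in nets.boxes_of("wrist",n)[:5]])
cv2.imwrite("pics/d.png",cv2.resize(im[:,:,::-1],(800,600),interpolation=3))
E
```

```text
time: 2.7
tool_pos: [0.5309, 0.0375, 0.4293]
tool_rot: [-0.001, 0.99, 0.141, -0.0]
contact_force: [0.1, 0.1, 0.1]
gripper_width: 0.003
grasp_force: 0.0
t 2.7 tcp [0.5309 0.0375 0.4293] F [0.1 0.1 0.1] w 0.0
frac [0.0459 0.0129 0.1054] tilt [-5.e-04  1.e-03 -1.e+00]
cam [0.609 0.061 0.571] [-0.3  -0.09 -0.95] 278.7626069040543
pred [270.3 149.4] tcp [261.8 247.8]
pipette_top [(0.88, [270.0, 147.0, 18.0, 23.0]), (0.74, [258.0, 118.0, 44.0, 37.0]), (0.49, [66.0, 55.0, 71.0, 42.0])]
pipette [(0.72, [268.0, 121.0, 37.0, 80.0])]
```

View pics/d.png

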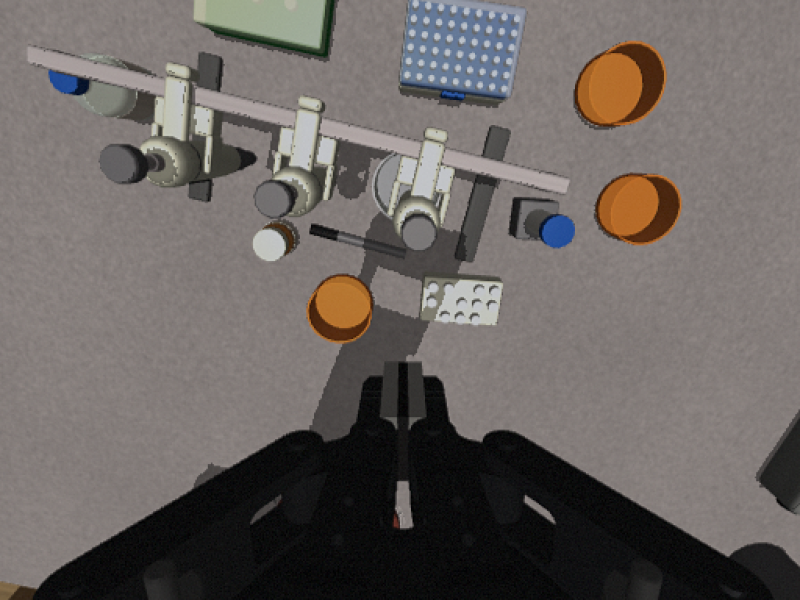

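The wrist view shows the target cap's face at about (419,234), so (268,150) native against a predicted (270,149). The fingertip shows the same 2 mm sideways offset, so the estimate (0.569, 0.038) holds. The dish behind this pipette confirms the choice. I'll go over it and descend to about 20 mm above.

```bash
python3 -m inch '[{"dx":0.046,"dy":0.013,"dz":0,"rx":0,"ry":0,"rz":0},{"dx":0.046,"dy":0.013,"dz":0.04,"rx":0,"ry":0,"rz":0},{"dx":0.046,"dy":0.013,"dz":0.08,"rx":0,"ry":0,"rz":0},{"dx":0.046,"dy":0.013,"dz":0.11,"rx":0,"ry":0,"rz":0},{"dx":0.046,"dy":0.013,"dz":0.11,"rx":0,"ry":0,"rz":0}]'
python3 - <<'E'
from h import *
import cv2
go([.569,.038,.325])
o=np.zeros((600,800,3),np.uint8)
for k,(c,x0,y0,w,h) in enumerate((("wrist",196,166,130,130),("scene",230,120,80,80),("top",200,145,80,80))):
    im=optics.grab_frame(c)[:,:,::-1];i=optics.camera_info(c);cv2.imwrite(f"pics/e_{c}_full.png",im)
    print(c,"cap",proj(c,[.569,.038,.323],i).round(1),"tcp",proj(c,state()["tool_pos"],i).round(1))
    s=(400,400) if k==0 else (400,300)
    if k==0: s=(400,400)
    else: s=(300,300)
    y,x=((0,0),(0,420),(300,420))[k]
    o[y:y+s[1],x:x+s[0]]=cv2.resize(im[y0:y0+h,x0:x0+w],s,interpolation=3)
cv2.imwrite("pics/e.png",o)
E
```

```text
time: 3.35
tool_pos: [0.5658, 0.0332, 0.3371]
tool_rot: [-0.001, 0.99, 0.138, -0.004]
contact_force: [-1.3, -0.1, 0.5]
gripper_width: -0.002
grasp_force: 0.0
t 3.35 tcp [0.5658 0.0332 0.3371] F [-1.3 -0.1  0.5] w -0.0
frac [ 0.0056 -0.0046  0.0151] tilt [-7.8e-03  3.0e-04 -1.0e+00]
wrist cap [253.2 227.2] tcp [259.5 245.8]
scene cap [265. 170.] tcp [263.4 164.5]
top cap [239.4 180.9] tcp [241.3 178.6]
```

View pics/e.png

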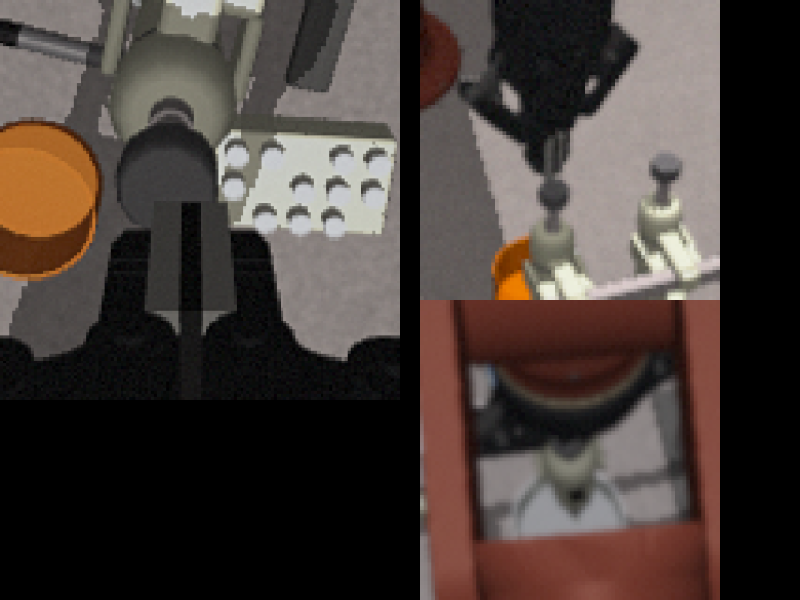

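The fingertip is about 4 mm right of the cap's centre (wrist crop: cap at x≈168, fingers at x≈190), which matches the measured offset. I'll see whether it settles, then correct.

```bash
python3 -m inch '[{"dx":0,"dy":0,"dz":0,"rx":0,"ry":0,"rz":0},{"dx":0,"dy":0,"dz":0,"rx":0,"ry":0,"rz":0}]'
python3 - <<'E'
from h import *
go([.569,.038,.325])
i=optics.camera_info("wrist");print("cap",proj("wrist",[.569,.038,.323],i).round(1),"tcp",proj("wrist",state()["tool_pos"],i).round(1))
E
```

```text
time: 3.7
tool_pos: [0.5685, 0.0343, 0.3439]
tool_rot: [0.0, 0.99, 0.139, 0.002]
contact_force: [-0.1, -0.1, -0.4]
gripper_width: -0.003
grasp_force: 0.0
t 3.7 tcp [0.5685 0.0343 0.3439] F [-0.1 -0.1 -0.4] w -0.0
frac [ 0.0018 -0.0042  0.0237] tilt [ 3.3e-03 -2.0e-04 -1.0e+00]
cap [254.  227.4] tcp [259.5 245.8]
```

```bash
python3 -m inch '[{"dx":0.0015,"dy":-0.0042,"dz":0,"rx":0,"ry":0,"rz":0},{"dx":0.0015,"dy":-0.0042,"dz":0.01,"rx":0,"ry":0,"rz":0},{"dx":0.0015,"dy":-0.0042,"dz":0.018,"rx":0,"ry":0,"rz":0},{"dx":0.0015,"dy":-0.0042,"dz":0.018,"rx":0,"ry":0,"rz":0},{"dx":0.0015,"dy":-0.0042,"dz":0.018,"rx":0,"ry":0,"rz":0}]'
python3 - <<'E'
from h import *
import cv2
go([.569,.038,.306])
o=np.zeros((400,800,3),np.uint8)
for k,(c,x0,y0,w,h) in enumerate((("wrist",196,166,130,130),("scene",230,120,80,80))):
    im=optics.grab_frame(c)[:,:,::-1];i=optics.camera_info(c)
    print(c,"cap",proj(c,[.569,.038,.323],i).round(1),"tcp",proj(c,state()["tool_pos"],i).round(1))
    o[:,k*400:k*400+400]=cv2.resize(im[y0:y0+h,x0:x0+w],(400,400),interpolation=3)
cv2.imwrite("pics/f.png",o)
E
```

```text
time: 4.2
tool_pos: [0.5679, 0.0381, 0.3266]
tool_rot: [-0.0, 0.99, 0.139, -0.001]
contact_force: [0.4, 0.1, 0.7]
gripper_width: -0.004
grasp_force: 0.0
t 4.2 tcp [0.5679 0.0381 0.3266] F [0.4 0.1 0.7] w -0.0
frac [0.0013 0.0005 0.0257] tilt [-1.3e-03  1.0e-04 -1.0e+00]
wrist cap [260.1 241. ] tcp [259.5 245.8]
scene cap [265. 170.] tcp [265.  168.6]
```

View pics/f.png

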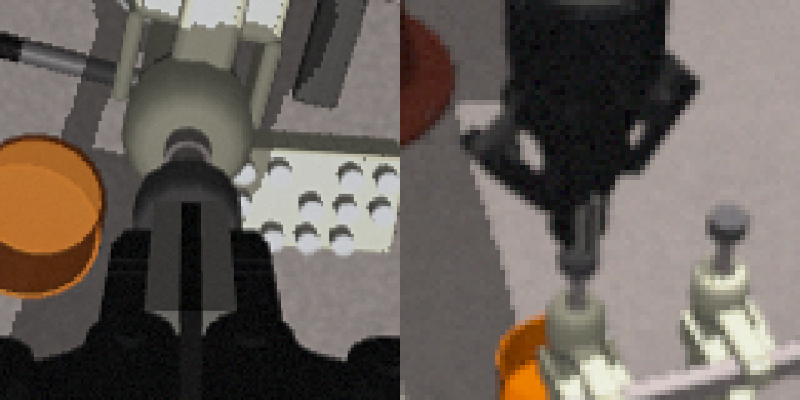

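Both crops show the fingers centred on the cap (wrist: 187 against 190). I'll press gently, first to about the first stop.

```bash
python3 -m inch '[{"dx":0.001,"dy":0,"dz":0.005,"rx":0,"ry":0,"rz":0},{"dx":0.001,"dy":0,"dz":0.01,"rx":0,"ry":0,"rz":0},{"dx":0.001,"dy":0,"dz":0.014,"rx":0,"ry":0,"rz":0},{"dx":0.001,"dy":0,"dz":0.018,"rx":0,"ry":0,"rz":0},{"dx":0.001,"dy":0,"dz":0.018,"rx":0,"ry":0,"rz":0}]'
python3 -m inch '[{"dx":0,"dy":0,"dz":0.002,"rx":0,"ry":0,"rz":0},{"dx":0,"dy":0,"dz":0.004,"rx":0,"ry":0,"rz":0},{"dx":0,"dy":0,"dz":0.005,"rx":0,"ry":0,"rz":0},{"dx":0,"dy":0,"dz":0.005,"rx":0,"ry":0,"rz":0}]'
```

```text
time: 4.8
tool_pos: [0.569, 0.0383, 0.3129]
tool_rot: [0.0, 0.99, 0.139, 0.0]
contact_force: [0.2, -0.4, 2.8]
gripper_width: -0.001
grasp_force: 1.7
time: 5.2
tool_pos: [0.5694, 0.0383, 0.3105]
tool_rot: [0.0, 0.99, 0.139, 0.001]
contact_force: [0.9, -0.8, 7.9]
gripper_width: 0.004
grasp_force: 3.7
```

The force jumped to 7.9 N, so the first stop is passed. Compliance is about 3 N/mm. I'll go on to the second stop.

```bash
python3 -m inch '[{"dx":0,"dy":0,"dz":0.002,"rx":0,"ry":0,"rz":0},{"dx":0,"dy":0,"dz":0.004,"rx":0,"ry":0,"rz":0},{"dx":0,"dy":0,"dz":0.004,"rx":0,"ry":0,"rz":0}]'
python3 -m inch '[{"dx":0,"dy":0,"dz":0.002,"rx":0,"ry":0,"rz":0},{"dx":0,"dy":0,"dz":0.002,"rx":0,"ry":0,"rz":0},{"dx":0,"dy":0,"dz":0.002,"rx":0,"ry":0,"rz":0}]'
```

```text
time: 5.5
tool_pos: [0.5695, 0.0383, 0.3077]
tool_rot: [0.0, 0.99, 0.139, 0.001]
contact_force: [0.0, -0.5, 9.0]
gripper_width: 0.003
grasp_force: 4.3
time: 5.8
tool_pos: [0.5696, 0.0382, 0.3065]
tool_rot: [0.0, 0.99, 0.139, 0.002]
contact_force: [-0.3, 0.6, 8.5]
gripper_width: 0.001
grasp_force: 4.5
```

```bash
python3 -m inch '[{"dx":0,"dy":0,"dz":0.001,"rx":0,"ry":0,"rz":0},{"dx":0,"dy":0,"dz":0.001,"rx":0,"ry":0,"rz":0},{"dx":0,"dy":0,"dz":0.001,"rx":0,"ry":0,"rz":0}]'; python3 -c "
from h import *
for _ in range(6):
    optics.grab_frame('scene');s=state();print(s['tool_pos'][2].round(4),s['contact_force'][2].round(1))"
```

```text
time: 6.1
tool_pos: [0.5696, 0.0383, 0.3059]
tool_rot: [0.0, 0.99, 0.139, 0.002]
contact_force: [-1.0, -0.3, 9.8]
gripper_width: 0.0
grasp_force: 4.7
0.306 9.7
0.306 9.9
0.306 9.7
0.3059 8.9
0.306 9.1
0.306 8.8
```

```bash
python3 -m inch '[{"dx":0,"dy":0,"dz":0.0008,"rx":0,"ry":0,"rz":0},{"dx":0,"dy":0,"dz":0.0008,"rx":0,"ry":0,"rz":0},{"dx":0,"dy":0,"dz":0.0008,"rx":0,"ry":0,"rz":0},{"dx":0,"dy":0,"dz":0.0008,"rx":0,"ry":0,"rz":0},{"dx":0,"dy":0,"dz":0.0008,"rx":0,"ry":0,"rz":0}]'; python3 - <<'E'
from h import *
import cv2
Z=[];F=[]
for _ in range(16):
    im=optics.grab_frame('scene');s=state();Z.append(s['tool_pos'][2]);F.append(s['contact_force'][2])
print(np.mean(Z),np.mean(F),s['time'])
cv2.imwrite("pics/g.png",cv2.resize(im[145:260,230:330,::-1],(500,575),interpolation=3))
E
```

```text
time: 6.9
tool_pos: [0.5698, 0.0383, 0.3059]
tool_rot: [0.0, 0.99, 0.139, 0.002]
contact_force: [-0.4, -0.1, 10.9]
gripper_width: 0.004
grasp_force: 5.5
0.30593095658247604 11.29336011713387 7.7
```

View pics/g.png

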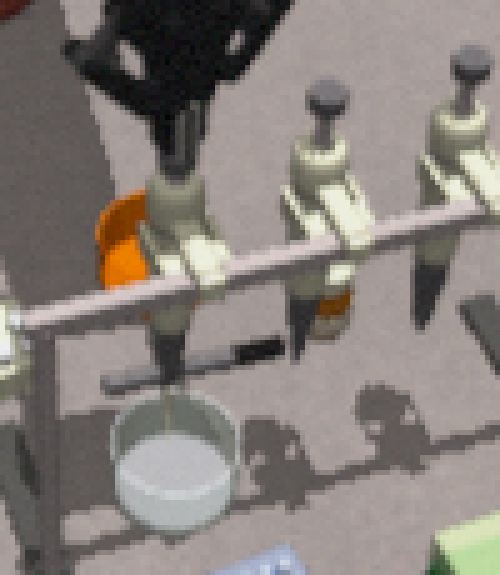

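It is at the second stop: z is unchanged while the force rose to 11.3 N, held over 1.5 s, and the tip is still on at crop (170,410). Now I'll press on to the third stop.

```bash
python3 -m inch '[{"dx":0,"dy":0,"dz":0.0015,"rx":0,"ry":0,"rz":0},{"dx":0,"dy":0,"dz":0.003,"rx":0,"ry":0,"rz":0},{"dx":0,"dy":0,"dz":0.0045,"rx":0,"ry":0,"rz":0},{"dx":0,"dy":0,"dz":0.006,"rx":0,"ry":0,"rz":0},{"dx":0,"dy":0,"dz":0.006,"rx":0,"ry":0,"rz":0}]'
python3 -m inch '[{"dx":0,"dy":0,"dz":0.001,"rx":0,"ry":0,"rz":0},{"dx":0,"dy":0,"dz":0.002,"rx":0,"ry":0,"rz":0},{"dx":0,"dy":0,"dz":0.003,"rx":0,"ry":0,"rz":0},{"dx":0,"dy":0,"dz":0.003,"rx":0,"ry":0,"rz":0}]'
```

```text
time: 8.2
tool_pos: [0.57, 0.0382, 0.3018]
tool_rot: [0.001, 0.99, 0.139, 0.003]
contact_force: [-0.4, 0.5, 12.3]
gripper_width: 0.002
grasp_force: 6.5
time: 8.6
tool_pos: [0.5701, 0.0382, 0.2999]
tool_rot: [0.001, 0.99, 0.139, 0.003]
contact_force: [-2.0, -0.7, 13.4]
gripper_width: 0.0
grasp_force: 6.9
```

Next is a small extra push to seat it firmly on the hard stop, then a check.

```bash
python3 -m inch '[{"dx":0,"dy":0,"dz":0.001,"rx":0,"ry":0,"rz":0},{"dx":0,"dy":0,"dz":0.002,"rx":0,"ry":0,"rz":0},{"dx":0,"dy":0,"dz":0.002,"rx":0,"ry":0,"rz":0},{"dx":0,"dy":0,"dz":0.002,"rx":0,"ry":0,"rz":0}]'
python3 - <<'E'
from h import *
import cv2
Z=[];F=[]
for _ in range(8):
    im=optics.grab_frame('scene');s=state();Z.append(s['tool_pos'][2]);F.append(s['contact_force'][2])
print(np.mean(Z),np.mean(F),s['time'])
cv2.imwrite("pics/h.png",cv2.resize(im[145:260,230:330,::-1],(500,575),interpolation=3))
E
```

```text
time: 9.0
tool_pos: [0.5705, 0.0382, 0.2998]
tool_rot: [0.001, 0.99, 0.139, 0.004]
contact_force: [-2.4, 0.4, 17.5]
gripper_width: -0.001
grasp_force: 8.9
0.299815154352191 17.838778744675825 9.4
```

View pics/h.png

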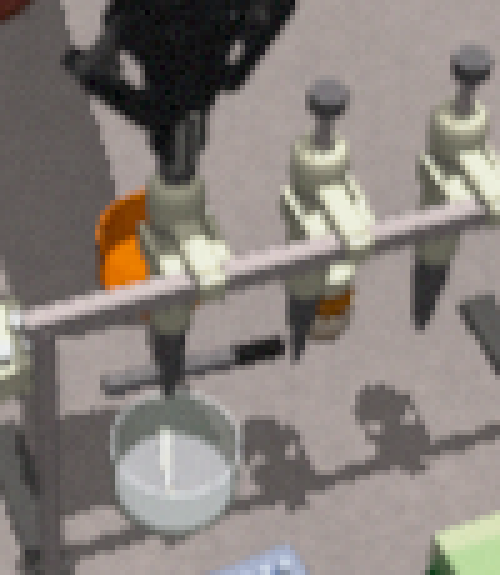

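The tip has dropped and shows as a streak at (167,460) in the dish. The button is at the third stop (z 0.2998, 17.8 N). I'll confirm the tip is at rest before handing in.

```bash
python3 -m inch '[{"dx":0,"dy":0,"dz":0,"rx":0,"ry":0,"rz":0},{"dx":0,"dy":0,"dz":0,"rx":0,"ry":0,"rz":0},{"dx":0,"dy":0,"dz":0,"rx":0,"ry":0,"rz":0},{"dx":0,"dy":0,"dz":0,"rx":0,"ry":0,"rz":0},{"dx":0,"dy":0,"dz":0,"rx":0,"ry":0,"rz":0}]'
python3 - <<'E'
from h import *
import cv2
im=optics.grab_frame('scene');a=im[145:260,230:330,::-1]
b=cv2.resize(cv2.imread("pics/h.png"),(100,115),interpolation=cv2.INTER_AREA)
d=cv2.absdiff(a.copy(),b)[75:108,20:50];print(d.mean(),d.max())
cv2.imwrite("pics/i.png",cv2.resize(a,(500,575),interpolation=3))
E
```

```text
time: 9.9
tool_pos: [0.5705, 0.0382, 0.2998]
tool_rot: [0.001, 0.99, 0.139, 0.004]
contact_force: [-2.3, 0.6, 16.9]
gripper_width: -0.003
grasp_force: 8.9
1.7552188552188552 10
```

View pics/i.png

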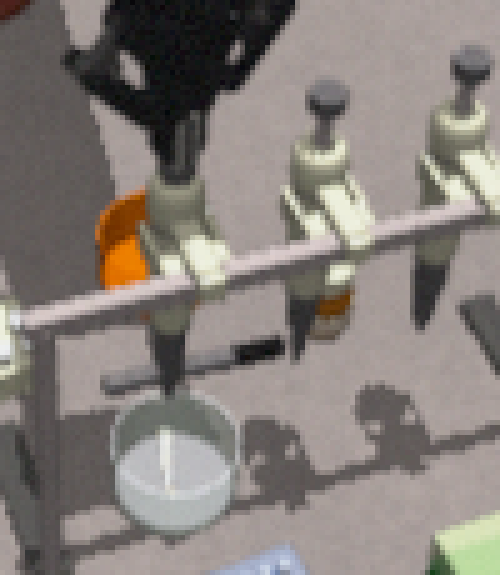

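The picture is unchanged: the tip is at rest in the dish, the dish stands where it was, and the force is steady at about 17 N. I'm handing in.

```bash
python3 -c "
from plant import ticket
print(ticket.job_done())"
```

```text
the job is handed in; nothing more can be done
None
```

I handed the job in with the button held at the third stop at about 17 N; the tip stayed on for over 1.5 s at the second stop, then dropped and lies at rest in the dish, and nothing else in view appears to have moved (no verdict was returned).

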